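# Close up the tea caddy against its rack

### The job

The loose wooden tea caddy has been left standing apart from its fixed rack. Bring it up to the rack's right-hand end (right as the robot sees it, the end without the tall cheek board), keeping it upright, so that it butts flush there with no gap and its front and back are in line with the rack's; then let go and leave it standing on the counter. Do not disturb the other things on the counter.

Things in the scene. Friction and masses are not known exactly. Their poses are not given: they have to be found in the camera images.
- caddy: loose tea caddy: open light-wood box 130 (x) x 110 (y) x 60 (z) mm holding tea packets, 0.35-0.7 kg. Carrying bar over its middle: 16 mm thick in x, 94 long in y, 76 to 100 mm above the underside, hand slot below. Origin: centre of the underside, z up. Same either way round; its 130 mm long side faces lie at y = +55 and -55 mm
- caddy_bar (a point): middle of the caddy's carrying bar, 88 mm above the caddy's underside; axes as the caddy's
- rack: fixed light-wood tea rack: open box 130 (x) x 180 (y) x 60 (z) mm with cartons and jars (to 86 mm high). Origin: centre of the underside, z up. Left end (+y): dark cheek board 110 mm high. Right end: bare flat 130 x 60 mm face at y = -90 mm, where the caddy belongs: caddy's centre then at x = 0, y = -145 mm in this frame, y axes parallel
- kettle: grey plastic kettle, diameter 160, 210 mm high, bystander; origin: centre of the underside
- teapot: stoneware teapot with lid, diameter 144, 142 mm high, about 220 mm over spout (+y) and handle (-y), bystander; origin: centre of the underside
- strainer: steel mesh strainer, bowl diameter 80, 40 mm high, handle to 170 mm along its x, bystander; origin: centre of the bowl's underside
- mug: white enamel mug, diameter 84, 80 mm high, handle to +y, bystander; origin: centre of the underside
- silicone_lid: teal silicone lid, disc of diameter 100, 7 mm thick, with a knob to 25 mm, bystander; origin: centre of the underside
- coaster: bamboo coaster, disc of diameter 96, 10 mm thick, bystander; origin: centre of the underside
- tea_tin: round tea tin, diameter 72, 90 mm high, bystander; origin: centre of the underside
Not all that is in view belongs to the job. What is shaped like the rack but pink is not meant.

How it is judged:
By the outcome, as a careful person would: the job done as asked, in the order asked, and still so for the second after the job is handed in, with the robot touching nothing.
It also fails if it takes over 40 s, if anything falls off the work surface, if the arm or the gripper's body presses on something with over 40 N, if the wrist force passes 120 N, or if a joint passes its speed limit or range.

### The arm

A 6-joint arm with a two-finger parallel gripper is mounted at the origin on the work surface. World frame = base frame: x ahead of the robot, y to its left, z up, the work surface at z = 0. Lengths are in mm, angles in rad, forces in N, time in s.
With the tool pointing down it reaches from about 300 to 875 mm from the base axis. Payload 4.2 kg.
Tool frame: the origin (TCP) lies midway between the tips of the shut fingers; the grasp point (between the pads) lies 19 mm behind it; z points along the fingers, y is the line along which they close (so a half turn about z gives the same grasp; the last joint's range is limited). The gripper opens to 85 mm and grips with 20 to 120 N. Pads are 22 mm wide; open, the fingers measure 114 mm over their backs; the gripper's body (76 mm by 85 mm) begins 54 mm behind the grasp point. The pads swing forward as they close: fully open they stand 13 mm farther back than shut.
Start: joints at [1.318, 0.32, 1.565, -0, 1.257, -0.02], TCP at [132.656, 559.506, 202.538] pointing down, gripper open.
Joint ranges: [-3.11, 3.11], [-0.84, 2.01], [0.21, 2.61], [-1.34, 4.49], [0.05, 2.63], [-2.56, 2.56]. Speed limits (rad/s): [2.57, 2.57, 3.14, 3.14, 3.14, 3.14].

### API

Orientations are given as a unit quaternion [w, x, y, z].
In Python, from plant import ctrl gives the robot as it stands.
- The arm moves only by the shell command python3 -m pendant 'ROWS' [OPENING] [FORCE]. ROWS is text: rows parted by semicolons, each of 6 numbers parted by spaces: the shift along the tool's x, y, z in m, then the turn, a rotation vector about the tool's x, y, z in rad. In form: tx ty tz ax ay az; .... A call has 1 to 20 rows; each row shifts and turns the commanded pose from where the row before left it, along the tool's axes as they then stand; what a row does not reach is not made up. A row lasts 1/8 s, in which the tool goes at most 62.5 mm and 10.7 degrees, less where a joint would pass 70% of its speed; a pose out of reach is approached as far as the arm can. A call with a gripper value outside its range is refused whole. OPENING is the finger opening in m, from 0 to 0.0854, set as the call begins (- or left out, the last holds). The fingers move at their own pace and stop on an object; FORCE is the grip in N (left out, the last holds). Time passes only in rows, so rows that do not move let the fingers close. It gives the time, the measured TCP pose, the force, the opening and the grip force at its end, in the units of the state.
- ctrl.get_obs(): the state, without advancing time (a new reading comes with each control period).
- ctrl.get_image(name): name is "scene" or "top" or "wrist"; returns a dict with "frame" (384x512x3 uint8, red, green, blue), "camera_matrix" (3x3 intrinsics, pixels), "R" (3x3) and "t" (3): a world point X has camera coordinates R X + t; the wrist camera has in their place "T_tool_cam" (4x4, takes a point from camera to tool coordinates, whose origin is the TCP and whose axes are the flange's). Camera axes: x right, y down, z forward; pixel columns grow to the right and rows downward; lengths in mm; the calibration is good to about 2 mm. A picture is of the moment at which its call begins: read the wrist's pose just before it. There is no depth.
- ctrl.finish_job(): hands the job in; it is judged then, once.
Trained networks look in the newest picture that a camera, given by its name, has taken for a name from the list of things; names that differ only in an ending like _2 or _b are one class to them, and where a whole thing is asked for, a point or a joint stands for the part that bears it (a point fixed in the world has none). Each returns a list of dicts, best first, with "confidence" (0 to 1); they miss things now and then, are a little off and sometimes report something else, mostly with a low value. They report only what shows in the picture. A call takes as long as a camera call. They do not tell look-alikes from the thing itself.
- ctrl.search_frame(camera, name): "box" ([left, top, right, bottom] in pixels, round what is visible of it).
- ctrl.masks_of(camera, name): "pixels" (384x512 bool, what is visible of it) and "box" ([left, top, right, bottom] in pixels, round what is visible of it).
The state is a dict: "t": time; "q": joint angles; "qvel": joint speeds; "joint_torque": joint torques, N m; "position": TCP position; "tool_rot": TCP orientation; "contact_force": force on the tool from outside, world axes, zero at the start; "ft_torque": the same for the moment, N m; "finger_gap": opening from 0.0 (shut) to 1.0 (fully open); "finger_force": force on a finger pad.
Only numpy, scipy, OpenCV 4.12 (cv2) and the standard library are available. Lean on these libraries where they do the work, as an engineer would, in place of code of your own. Each camera call takes 0.05 s, during which the arm holds its last target. There are 200 camera calls.

## Working session

There is one attempt and no reset: what is moved stays moved. The work goes in short steps, Python scripts to look and compute and a shell command to move; the robot and the scene stay as the last step left them, time stands still between calls to the robot, and variables do not carry over. Pictures are saved under pics/ and viewed, at most 10 in all, crops included, and the job is handed in when it is done.

```bash
mkdir -p pics; ls
python3 - <<'E'
from plant import ctrl
import cv2,numpy as np
o=ctrl.get_obs();print(o['t'],o['position'],o['tool_rot'],o['finger_gap'])
ims=[]
for n in('scene','top'):
    d=ctrl.get_image(n);ims.append(d['frame'][:,:,::-1])
    cv2.imwrite(f'pics/{n}0.png',d['frame'][:,:,::-1])
    print(n,d['camera_matrix'].round(1).tolist(),d['R'].round(3).tolist(),d['t'].round(1).tolist())
    for k in('caddy','caddy_bar','rack','kettle','teapot','strainer','mug','silicone_lid','coaster','tea_tin'):
        print(k,[(np.round(r['box']).tolist(),round(r['confidence'],2)) for r in ctrl.search_frame(n,k)])
E
```

```text
pics
0.0 [132.52745367 558.97966659 201.67538286] [-1.11902874e-04  1.16123621e-01  9.93234380e-01 -8.70403016e-04] 1.0003129592252327
scene [[481.4, 0.0, 253.6], [0.0, 481.4, 191.5], [0.0, 0.0, 1.0]] [[-0.491, 0.871, -0.004], [0.595, 0.332, -0.732], [-0.636, -0.362, -0.682]] [287.2, -253.8, 2134.9]
caddy [([183.0, 169.0, 229.0, 208.0], 0.58)]
caddy_bar [([272.0, 198.0, 334.0, 254.0], 0.62), ([181.0, 166.0, 231.0, 211.0], 0.56)]
rack [([270.0, 200.0, 334.0, 255.0], 0.92), ([211.0, 128.0, 262.0, 172.0], 0.6)]
kettle [([104.0, 132.0, 163.0, 188.0], 0.58), ([232.0, 244.0, 259.0, 270.0], 0.25)]
teapot [([354.0, 238.0, 398.0, 290.0], 0.83)]
strainer [([383.0, 203.0, 423.0, 233.0], 0.79), ([105.0, 132.0, 164.0, 189.0], 0.39)]
mug [([198.0, 217.0, 234.0, 253.0], 0.81)]
silicone_lid [([229.0, 247.0, 258.0, 272.0], 0.86)]
coaster [([266.0, 262.0, 292.0, 286.0], 0.94)]
tea_tin []
top [[404.4, 0.0, 249.8], [0.0, 404.4, 192.7], [0.0, 0.0, 1.0]] [[0.005, -1.0, 0.023], [-0.982, -0.009, -0.187], [0.187, -0.022, -0.982]] [-44.1, 527.3, 1318.8]
caddy []
caddy_bar [([283.0, 159.0, 320.0, 211.0], 0.81)]
rack [([276.0, 229.0, 343.0, 285.0], 0.66), ([149.0, 156.0, 217.0, 210.0], 0.58)]
kettle [([358.0, 139.0, 422.0, 204.0], 0.73)]
teapot [([76.0, 125.0, 122.0, 194.0], 0.83)]
strainer [([79.0, 214.0, 108.0, 277.0], 0.78)]
mug [([238.0, 113.0, 272.0, 143.0], 0.86)]
silicone_lid [([205.0, 117.0, 234.0, 143.0], 0.63)]
coaster [([170.0, 118.0, 196.0, 143.0], 0.64)]
tea_tin [([280.0, 114.0, 311.0, 140.0], 0.67)]
```

View pics/scene0.png

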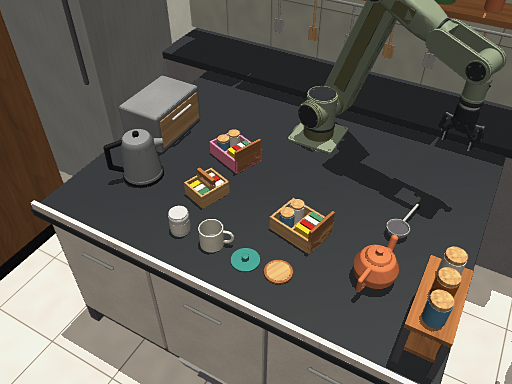

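View pics/top0.png

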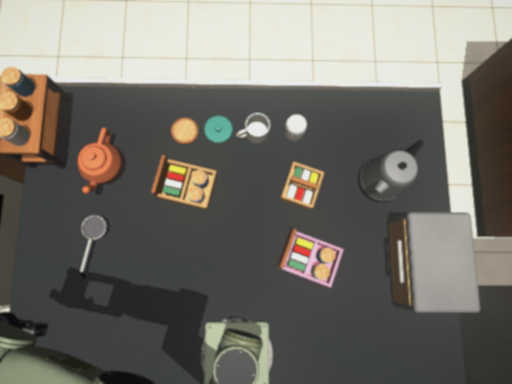

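The scene picture shows the light-wood rack at (302,225), the caddy with its bar at (207,187) and the pink rack look-alike at (236,150). In the top picture:

- **Rack candidates:** light-wood at (186,183) and pink at (312,257). I choose the light-wood one.
- **Caddy candidates:** the box with a bar at (303,185). The wooden jar rack at (30,118) is scenery.

Next is one close crop to check the choice.

Run:
```python
import cv2
a=cv2.imread('pics/top0.png')[145:290,145:345]
cv2.imwrite('pics/crop0.png',cv2.resize(a,None,fx=4,fy=4,interpolation=cv2.INTER_CUBIC))
```

```text
(no output)
```

View pics/crop0.png

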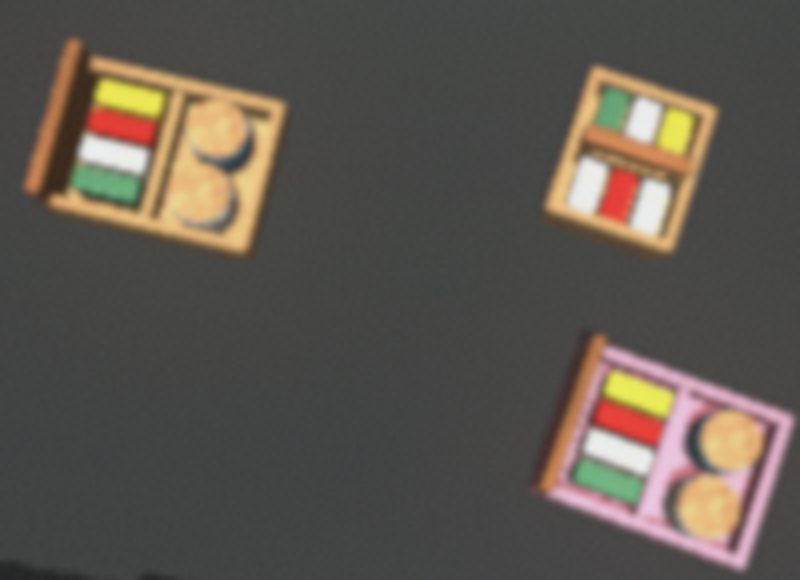

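The crop confirms it: light-wood rack with the cheek board on the left (right-end rim corners at (287,100) and (248,252) in crop pixels), the caddy with its bar at top right, and the pink one rejected. Next I'll project the rim corners to z=60.

```bash
cat > h.py <<'E'
import numpy as np, cv2
from plant import ctrl
from scipy.spatial.transform import Rotation as Ro
def cam(d,o=None):
    "K, R(world->cam), t"
    if 'R' in d: return d['camera_matrix'],np.array(d['R']),np.array(d['t'])
    w,x,y,z=o['tool_rot'];T=np.eye(4);T[:3,:3]=Ro.from_quat([x,y,z,w]).as_matrix();T[:3,3]=o['position']
    C=np.linalg.inv(T@np.array(d['T_tool_cam']));return d['camera_matrix'],C[:3,:3],C[:3,3]
def lift(px,z,c):
    K,R,t=c;p=np.c_[np.atleast_2d(px),np.ones(len(np.atleast_2d(px)))]
    r=(R.T@np.linalg.inv(K)@p.T).T;C=-R.T@t
    return C+r*((z-C[2])/r[:,2])[:,None]
def proj(P,c):
    K,R,t=c;q=(K@(R@np.atleast_2d(P).T+t[:,None])).T;return q[:,:2]/q[:,2:]
def box(x,y,yaw,L,z=60,W=130):
    a=np.array([[W/2,L/2],[W/2,-L/2],[-W/2,-L/2],[-W/2,L/2]]);c,s=np.cos(yaw),np.sin(yaw)
    return np.c_[a@np.array([[c,s],[-s,c]])+[x,y],np.full(4,z)]
E
python3 - <<'E'
from h import *
d=ctrl.get_image('top');c=cam(d)
f=lambda a:np.array(a)/4+145-.375
ca=lift(f([(595,67),(717,107),(670,247),(547,208)]),60,c)
ra=lift(f([(92,58),(287,100),(248,252),(50,205)]),60,c)
for n,q in(('caddy',ca),('rack',ra)):
    e=np.roll(q,-1,0)-q;print(n,q[:,:2].round(1).tolist(),np.linalg.norm(e,axis=1).round(),np.degrees(np.arctan2(e[:,1],e[:,0])).round(1),q.mean(0).round(1))
b=lift(f([(588,127),(692,162)]),100,c);print('bar',b.round(1),b.mean(0))
o=ctrl.get_obs();w=ctrl.get_image('wrist');print(w['T_tool_cam'].round(3),w['camera_matrix'])
w,x,y,z=o['tool_rot'];print(Ro.from_quat([x,y,z,w]).as_matrix().round(3),o['q'])
E
```

```text
caddy [[636.3, -188.9], [602.2, -292.6], [481.1, -249.5], [513.4, -146.5]] [109. 129. 108. 130.] [-108.2  160.4   72.6  -19. ] [ 558.2 -219.4   60. ]
rack [[639.5, 239.6], [604.5, 73.4], [474.0, 103.2], [512.3, 269.1]] [170. 134. 170. 131.] [-101.9  167.1   77.   -13.1] [557.6 171.3  60. ]
bar [[ 574.2 -177.   100. ]
 [ 545.6 -262.2  100. ]] [ 559.88571054 -219.56516538  100.        ]
[[-1.00000e-03 -9.52000e-01 -3.06000e-01  7.79210e+01]
 [ 1.00000e+00 -2.00000e-03  1.00000e-03  2.72000e-01]
 [-1.00000e-03 -3.06000e-01  9.52000e-01 -1.71507e+02]
 [ 0.00000e+00  0.00000e+00  0.00000e+00  1.00000e+00]] [[317.85199649   0.         254.63798261]
 [  0.         317.85199649 197.82589186]
 [  0.           0.           1.        ]]
[[-0.973  0.231  0.   ]
 [ 0.231  0.973  0.   ]
 [ 0.     0.    -1.   ]] [ 1.31796175e+00  3.19612527e-01  1.56451203e+00  1.00299154e-05
  1.25742935e+00 -1.99943573e-02]
```

```bash
python3 -m pendant '-0.0573 -0.0013 0 0 0 0.099;-0.0573 -0.0013 0 0 0 0.099;-0.0573 -0.0013 0 0 0 0.099;-0.0573 -0.0013 0 0 0 0.099;-0.0573 -0.0013 0 0 0 0.099;-0.0573 -0.0013 0 0 0 0.099;-0.0573 -0.0013 0 0 0 0.099;-0.0573 -0.0013 0 0 0 0.099;-0.0573 -0.0013 0 0 0 0.099;-0.0573 -0.0013 0 0 0 0.099;-0.0573 -0.0013 0 0 0 0.099;-0.0573 -0.0013 0 0 0 0.099;0 0 0 0 0 0;0 0 0 0 0 0' 0.0854 60
python3 - <<'E'
from h import *
import pickle
o=ctrl.get_obs();d=ctrl.get_image('wrist');c=cam(d,o);pickle.dump((o,d),open('w1.pkl','wb'))
print(o['t'],o['position'],o['tool_rot'],np.abs(o['qvel']).max())
cv2.imwrite('pics/w1.png',d['frame'][:,:,::-1])
print(proj(box(557,179,np.radians(-12.9),180),c).round(),proj(box(558.2,-219.4,np.radians(-18.5),110),c).round())
E
```

```text
t: 2.95
position: [584.3, 94.7, 202.5]
tool_rot: [-0.0, 0.652, 0.758, 0.0]
contact_force: [0.1, -0.7, -0.1]
finger_gap: 1.001
finger_force: 0.0
2.95 [584.25544413  94.68118228 202.4640473 ] [-3.11251029e-04  6.52203734e-01  7.58043634e-01  2.00230819e-04] 0.028011955175120982
[[344.  14.]
 [267. 196.]
 [145. 151.]
 [203. -51.]] [[263. 394.]
 [226. 448.]
 [137. 417.]
 [169. 357.]]
```

View pics/w1.png

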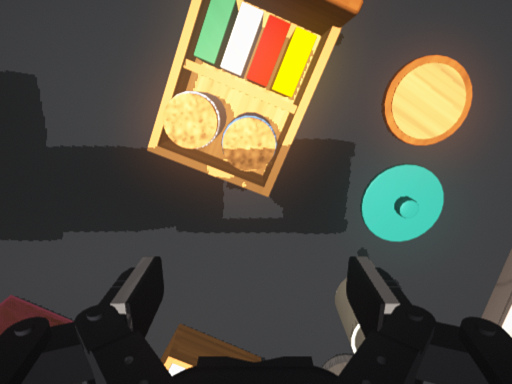

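The wrist picture shows the light-wood rack with its right-end rim corners at about (149,148) and (269,193). My prediction was (145,151) and (267,196), so they agree. I'll refine it with line fits.

```bash
cat >> h.py <<'E'
def edgefit(f,c,corners,z=60,n=40,win=8,trim=.12):
    "fit lines (in world, plane z) to strongest gradient across each predicted edge; corners: list of (P,Q,inside point)"
    g=cv2.GaussianBlur(f.astype(np.float32).max(2),(0,0),1.0);out=[]
    for P,Q in corners:
        p,q=proj([P,Q],c);u=(q-p)/np.linalg.norm(q-p);nn=np.array([-u[1],u[0]]);pts=[]
        s=np.arange(-win,win+.01,.25)
        for a in np.linspace(trim,1-trim,n):
            m=p+a*(q-p)+s[:,None]*nn
            if (m<2).any() or (m>[509,381]).any(): continue
            v=cv2.remap(g,m[:,0].astype(np.float32)[None],m[:,1].astype(np.float32)[None],cv2.INTER_LINEAR)[0]
            pts.append(m[np.argmax(np.abs(np.gradient(v)))])
        W=lift(pts,z,c)[:,:2].astype(np.float32)
        vx,vy,x0,y0=cv2.fitLine(W,cv2.DIST_HUBER,0,.01,.01).ravel()
        r=(W-[x0,y0])@[-vy,vx];out.append((np.array([x0,y0]),np.array([vx,vy]),np.std(r)))
    return out
def isect(a,b):
    k=np.linalg.solve(np.c_[a[1],-b[1]],b[0]-a[0]);return a[0]+k[0]*a[1]
E
python3 - <<'E'
from h import *
import pickle
o,d=pickle.load(open('w1.pkl','rb'));c=cam(d,o);f=d['frame']
A,B,C,D=[np.r_[p,60] for p in lift([(338,35),(269,193),(149,148),(192,15)],60,c)[:,:2]]
L=edgefit(f,c,[(A,B),(B,C),(C,D)])
for l in L: print(l[0].round(1),np.degrees(np.arctan(l[1][1]/l[1][0])).round(2),l[2].round(2))
p,q=isect(L[0],L[1]),isect(L[1],L[2]);print(p,q,np.linalg.norm(p-q),(p+q)/2, proj([np.r_[p,60],np.r_[q,60]],c))
t=ctrl.get_image('top');c=cam(t)
for nm,bx in(('rack',box(557,179,np.radians(-13),180)),('caddy',box(558.2,-219.4,np.radians(-18.5),110))):
    L=edgefit(t['frame'],c,[(bx[i],bx[(i+1)%4]) for i in range(4)],win=4)
    print(nm)
    for l in L: print(l[0].round(1),np.degrees(np.arctan(l[1][1]/l[1][0])).round(2),l[2].round(2))
    P=np.array([isect(L[i],L[(i+1)%4]) for i in range(4)]);print(P.round(1).tolist(),P.mean(0),(P[0]+P[1])/2,np.linalg.norm(P-np.roll(P,1,0),axis=1))
E
```

```text
[621.6 160.7] 76.37 0.24
[539.1  91.3] -13.46 2.64
[490.  172.2] 76.69 1.36
[601.11597  76.42982] [474.51474 106.72326] 130.17513 [537.81537  91.57654] [[267.63738061 196.71753034]
 [146.14407679 149.804176  ]]
rack
[623.3 159.5] 77.69 6.27
[539.2  78.9] -16.52 6.85
[497.  197.8] 81.25 6.28
[580.3 265.3] -13.35 0.89
[[601.7000122070312, 60.29999923706055], [481.29998779296875, 96.0], [509.8999938964844, 282.0], [643.0999755859375, 250.39999389648438]] [559.00543 172.1817 ] [541.48755  78.17537] [194.52055  125.515785 188.16269  136.8895  ]
caddy
[ 621. -240.] 70.91 0.88
[ 550.5 -277. ] -19.41 0.97
[ 493.7 -197.9] 70.67 0.87
[ 568.4 -162.8] -18.99 0.94
[[601.9000244140625, -295.20001220703125], [475.20001220703125, -250.5], [512.7000122070312, -143.60000610351562], [639.2999877929688, -187.1999969482422]] [ 557.2943  -219.11382] [ 538.5763  -272.84088] [114.28237  134.29143  113.295334 133.82303 ]
```

```bash
python3 -m pendant '-0.051 -0.0123 0 0 0 0;-0.051 -0.0123 0 0 0 0;-0.051 -0.0123 0 0 0 0;-0.051 -0.0123 0 0 0 0;-0.051 -0.0123 0 0 0 0;-0.051 -0.0123 0 0 0 0;0 0 0 0 0 0.1612;0 0 0 0 0 0.1612;0 0 0 0 0 0.1612;0 0 0 0 0 0;0 0 0 0 0 0'
python3 - <<'E'
from h import *
import pickle
o=ctrl.get_obs();d=ctrl.get_image('wrist');c=cam(d,o);pickle.dump((o,d),open('w2.pkl','wb'))
print(o['t'],o['position'],o['tool_rot'],np.abs(o['qvel']).max())
cv2.imwrite('pics/w2.png',d['frame'][:,:,::-1])
bx=box(557.3,-219.1,np.radians(-19.1),110);print(proj(bx,c).round())
L=edgefit(d['frame'],c,[(bx[i],bx[(i+1)%4]) for i in range(4)],win=8)
for l in L: print(l[0].round(1),np.degrees(np.arctan(l[1][1]/l[1][0])).round(2),l[2].round(2))
P=np.array([isect(L[i],L[(i+1)%4]) for i in range(4)]);print(P.round(1).tolist(),P.mean(0),np.linalg.norm(P-np.roll(P,1,0),axis=1))
print(proj(np.c_[P,[60]*4],c).round())
E
```

```text
t: 4.42
position: [557.4, -218.2, 202.5]
tool_rot: [-0.0, 0.814, 0.581, 0.0]
contact_force: [-0.4, -0.3, 0.7]
finger_gap: 0.999
finger_force: 0.0
4.425 [ 557.43580091 -218.24427766  202.51483585] [-1.95458220e-05  8.13588227e-01  5.81441477e-01  7.74445770e-05] 0.010345502298259063
[[322. 123.]
 [315. 228.]
 [194. 228.]
 [187. 123.]]
[ 619.  -237.3] 70.88 1.21
[ 546.6 -273.9] -19.14 2.87
[ 496.3 -194.1] 71.01 0.24
[ 568.3 -163.2] -19.02 2.47
[[599.9000244140625, -292.29998779296875], [477.1000061035156, -249.6999969482422], [513.4000244140625, -144.3000030517578], [636.5, -186.6999969482422]] [ 556.7269  -218.28163] [111.76357 129.91103 111.48161 130.17163]
[[314. 229.]
 [193. 228.]
 [186. 121.]
 [321. 122.]]
```

View pics/w2.png

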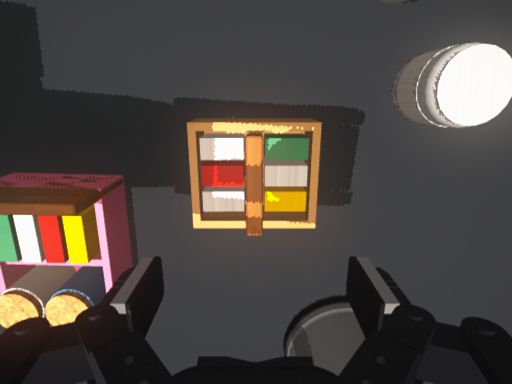

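The picture shows the caddy centred under the gripper, its rim from (187,122) to (321,228) and the bar upright at column 255. The measured size is 130 x 111, which matches. I'll descend and grip.

```bash
python3 -m pendant '0 0 0.044 0 0 0;0 0 0.044 0 0 0;0 0 0.024 0 0 0;0 0 0.022 0 0 0;0 0 0 0 0 0' && python3 -m pendant '0 0 0 0 0 0;0 0 0 0 0 0;0 0 0 0 0 0;0 0 0 0 0 0;0 0 0 0 0 0;0 0 0 0 0 0' 0 80
```

```text
t: 5.1
position: [555.9, -218.4, 66.9]
tool_rot: [-0.002, 0.814, 0.58, -0.001]
contact_force: [-0.1, 0.5, -0.1]
finger_gap: 0.997
finger_force: 0.0
t: 5.85
position: [556.9, -219.1, 69.2]
tool_rot: [-0.0, 0.815, 0.58, 0.0]
contact_force: [-2.8, 1.1, 5.2]
finger_gap: 0.134
finger_force: 78.4
```

```bash
python3 -m pendant '0 0 -0.01 0 0 0;0 0 -0.02 0 0 0;0 0 0 0 0 0;0 0 0 0 0 0'
python3 - <<'E'
from h import *
import pickle
o=ctrl.get_obs();d=ctrl.get_image('wrist');c=cam(d,o)
print(o['position'],o['contact_force'],o['finger_gap'],o['tool_rot'])
# rack end from w1, refit from first estimate
o1,d1=pickle.load(open('w1.pkl','rb'));c1=cam(d1,o1)
bx=box(558.7,179,np.radians(-13.4),180);e=(537.8,91.3)
y=np.array([np.sin(np.radians(13.4)),np.cos(np.radians(13.4))]);x=np.array([y[1],-y[0]])
B,C=[np.r_[np.array(e)+s*65*x,60] for s in(1,-1)];A=B+np.r_[130*y,0];D=C+np.r_[130*y,0]
for w in(4,5,6):
    L=edgefit(d1['frame'],c1,[(A,B),(B,C),(C,D)],win=w)
    p,q=isect(L[0],L[1]),isect(L[1],L[2]);print([(np.degrees(np.arctan(l[1][1]/l[1][0])).round(2),l[2].round(2)) for l in L],p,q,(p+q)/2)
E
```

```text
t: 6.35
position: [556.4, -218.8, 97.4]
tool_rot: [-0.001, 0.815, 0.58, -0.0]
contact_force: [-0.3, 0.6, -6.4]
finger_gap: 0.131
finger_force: 78.3
[ 556.37232356 -218.83901882   97.4090787 ] [-0.30026364  0.60757065 -6.41103849] 0.13057909337180443 [-8.98153589e-04  8.14705648e-01  5.79873829e-01 -4.92368783e-04]
[(np.float32(76.4), np.float32(0.23)), (np.float32(-13.38), np.float32(0.26)), (np.float32(76.63), np.float32(0.24))] [601.19574  76.49227] [474.41776  106.643974] [537.80676  91.56812]
[(np.float32(76.4), np.float32(0.23)), (np.float32(-13.38), np.float32(0.26)), (np.float32(76.63), np.float32(0.24))] [601.19574  76.49227] [474.41776  106.643974] [537.80676  91.56812]
[(np.float32(76.4), np.float32(0.23)), (np.float32(-13.38), np.float32(0.26)), (np.float32(76.63), np.float32(0.24))] [601.19574  76.49227] [474.41776  106.643974] [537.80676  91.56812]
```

```bash
python3 -m pendant '0.021 -0.011 0 0 0 0;0.031 -0.016 0 0 0 0;0.036 -0.0185 0 0 0 0;0.036 -0.0185 0 0 0 0;0.036 -0.0185 0 0 0 0;0.031 -0.016 0 0 0 0;0.0265 -0.014 0 0 0 0;0 0 0 0 0 -0.05;0 0 0 0 0 -0.049;0 0 0 0 0 0;0 0 0 0 0 0'
python3 - <<'E'
from h import *
o=ctrl.get_obs();d=ctrl.get_image('wrist');c=cam(d,o)
w,x,y,z=o['tool_rot'];print(o['t'],o['position'],Ro.from_quat([x,y,z,w]).as_matrix().round(4).tolist())
cv2.imwrite('pics/w3.png',d['frame'][:,:,::-1])
print(proj(box(*(np.array([537.8,91.6])+90*np.array([.233,.9725])),np.radians(-13.47),180),c).round(),proj(box(*o['position'][:2],np.radians(-13.47),110,z=88),c).round())
E
```

```text
t: 7.78
position: [521.5, 23.7, 98.3]
tool_rot: [-0.0, 0.785, 0.619, -0.0]
contact_force: [0.0, 0.1, -6.0]
finger_gap: 0.132
finger_force: 78.5
7.775 [521.46595501  23.65433725  98.26087655] [[0.2329, 0.9725, -0.0008], [0.9725, -0.2329, 0.0003], [0.0001, -0.0008, -1.0]]
[[ 393. -291.]
 [ 356.  110.]
 [ 152.  111.]
 [ 114. -290.]] [[369. 140.]
 [351. 305.]
 [158. 305.]
 [140. 140.]]
```

View pics/w3.png

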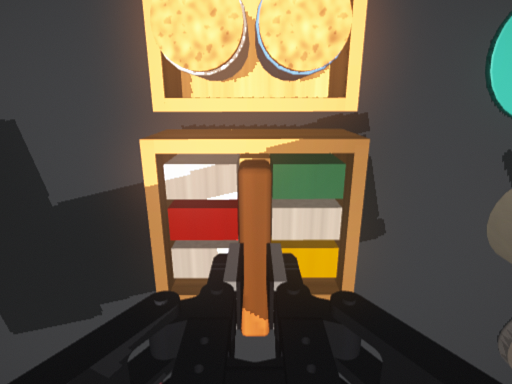

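The picture shows the rack's end edge from (153,111) to (359,111) and the held caddy's rim below it from about (143,140) to (367,140), parallel to it. I'll measure the residual offsets.

```bash
cat > m.py <<'E'
from h import *
import sys
zc=float(sys.argv[1]);gap=float(sys.argv[2])
o=ctrl.get_obs();d=ctrl.get_image('wrist');c=cam(d,o)
u=np.array([.2329,.9725]);X=np.array([u[1],-u[0]])
R=box(*(np.array([537.8,91.6])+90*u),np.radians(-13.47),180)
p=np.array(o['position'][:2])
K=box(*p,np.radians(-13.47),110,z=zc)
e=R[1]-R[0]
def rep(n,bx,z,flip):
    A,B,C,D=(bx if not flip else bx[[2,3,0,1]])  # end edge is B-C
    k=.45 if not flip else .7
    L=edgefit(d['frame'],c,[(B+k*(A-B)*(1 if flip else .6),B),(B,C),(C,C+k*(D-C)*(1 if flip else .6))],z,win=5)
    P,Q=isect(L[0],L[1]),isect(L[1],L[2]);m=(P+Q)/2
    print(n,'width',np.linalg.norm(P-Q).round(1),'angles',[np.degrees(np.arctan(l[1][1]/l[1][0])).round(2) for l in L],'std',[round(float(l[2]),2) for l in L],'mid x,y in rack axes',(m@X).round(2),(m@u).round(2));return m
a=rep('rack',R,60,False);b=rep('caddy',K,zc,True)
print('caddy-rack: x',((b-a)@X).round(2),'gap',-((b-a)@u).round(2),o['position'].round(1),o['contact_force'].round(1))
E
python3 m.py 88.5 15
```

```text
rack width 130.6 angles [np.float32(76.8), np.float32(-13.58), np.float32(76.6)] std [0.17, 0.08, 0.17] mid x,y in rack axes 502.01 213.52
caddy width 130.6 angles [np.float32(76.84), np.float32(-13.51), np.float32(76.74)] std [0.14, 0.09, 0.15] mid x,y in rack axes 501.62 200.15
caddy-rack: x -0.4 gap 13.36 [521.6  23.5  98.3] [ 0.2  0.4 -5.2]
```

```bash
python3 -m pendant '0 0.0004 0.01 0 0 0;0 0 0.011 0 0 0;0 0 0.006 0 0 0;0 0 0.002 0 0 0;0 0 0 0 0 0;0 0 0 0 0 0'; python3 -m pendant '0.005 0 0 0 0 0;0.005 0 0 0 0 0;0.002 0 0 0 0 0;0 0 0 0 0 0;0 0 0 0 0 0'; python3 m.py 60 2
```

```text
t: 8.62
position: [522.9, 23.1, 69.6]
tool_rot: [0.0, 0.785, 0.619, 0.0]
contact_force: [0.6, -0.2, -5.1]
finger_gap: 0.129
finger_force: 78.5
t: 9.25
position: [525.1, 34.8, 69.4]
tool_rot: [-0.0, 0.785, 0.62, -0.0]
contact_force: [-0.2, 0.2, -5.4]
finger_gap: 0.128
finger_force: 78.5
rack width 130.4 angles [np.float32(76.47), np.float32(-13.56), np.float32(76.6)] std [0.14, 0.68, 0.11] mid x,y in rack axes 501.88 211.88
caddy width 130.3 angles [np.float32(76.89), np.float32(-13.6), np.float32(76.73)] std [0.16, 0.56, 0.16] mid x,y in rack axes 502.4 211.97
caddy-rack: x 0.52 gap -0.09 [525.1  34.8  69.4] [-0.2  0.2 -5.4]
```

```bash
python3 -m pendant '0.001 -0.0003 0 0 0 0;0.001 0 0 0 0 0;0 0 0 0 0 0;0 0 0 0 0 0'; python3 -m pendant '0.001 0 0 0 0 0;0.001 0 0 0 0 0;0 0 0 0 0 0'
```

```text
t: 9.8
position: [525.4, 36.8, 69.5]
tool_rot: [-0.0, 0.785, 0.619, 0.0]
contact_force: [-0.2, 0.0, -5.6]
finger_gap: 0.13
finger_force: 78.5
t: 10.18
position: [525.5, 37.4, 69.8]
tool_rot: [0.001, 0.785, 0.62, -0.001]
contact_force: [-0.9, -6.0, -2.4]
finger_gap: 0.131
finger_force: 79.4
```

Contact with the rack. I'll press a little more, then settle it on the counter.

```bash
python3 -m pendant '0.001 0 0 0 0 0;0 0 0.001 0 0 0;0 0 0 0 0 0;0 0 0 0 0 0'; python3 -m pendant '0 0 0.001 0 0 0;0 0 0 0 0 0;0 0 0 0 0 0'; python3 m.py 60 0
```

```text
t: 10.68
position: [525.5, 37.5, 69.8]
tool_rot: [0.001, 0.785, 0.62, -0.001]
contact_force: [-4.1, -9.4, 5.2]
finger_gap: 0.131
finger_force: 80.9
t: 11.05
position: [525.6, 37.3, 69.6]
tool_rot: [0.002, 0.785, 0.62, -0.001]
contact_force: [-5.7, -9.4, 9.9]
finger_gap: 0.134
finger_force: 82.0
rack width 130.5 angles [np.float32(76.57), np.float32(-11.16), np.float32(76.7)] std [0.15, 1.78, 0.15] mid x,y in rack axes 501.9 212.62
caddy width 130.1 angles [np.float32(76.55), np.float32(-14.46), np.float32(76.89)] std [0.15, 2.4, 0.14] mid x,y in rack axes 502.29 214.76
caddy-rack: x 0.39 gap -2.14 [525.6  37.3  69.6] [-5.7 -9.4  9.9]
```

```bash
python3 -m pendant '0 0 0 0 0 0;0 0 0 0 0 0;0 0 0 0 0 0' 0.05; python3 -m pendant '0 0 -0.02 0 0 0;0 0 -0.04 0 0 0;0 0 -0.04 0 0 0;0 0 -0.03 0 0 0;0 0 0 0 0 0;0 0 0 0 0 0'; python3 m.py 60 0
python3 - <<'E'
from h import *
d=ctrl.get_image('wrist');cv2.imwrite('pics/w4.png',cv2.resize(d['frame'][20:270,110:400,::-1],None,fx=2.4,fy=2.4,interpolation=cv2.INTER_CUBIC))
E
```

```text
t: 11.48
position: [526.6, 40.1, 67.8]
tool_rot: [0.0, 0.785, 0.62, 0.001]
contact_force: [-0.9, 0.4, 0.4]
finger_gap: 0.585
finger_force: 0.0
t: 12.22
position: [525.4, 39.9, 196.5]
tool_rot: [-0.001, 0.785, 0.62, -0.001]
contact_force: [-0.9, -0.7, -0.2]
finger_gap: 0.586
finger_force: 0.0
rack width 130.6 angles [np.float32(76.66), np.float32(-13.48), np.float32(76.67)] std [0.26, 1.67, 0.2] mid x,y in rack axes 501.87 215.05
caddy width 130.6 angles [np.float32(77.01), np.float32(-15.4), np.float32(76.55)] std [0.22, 2.35, 0.21] mid x,y in rack axes 502.15 219.78
caddy-rack: x 0.28 gap -4.74 [525.4  39.9 196.5] [-0.9 -0.7 -0.2]
```

View pics/w4.png

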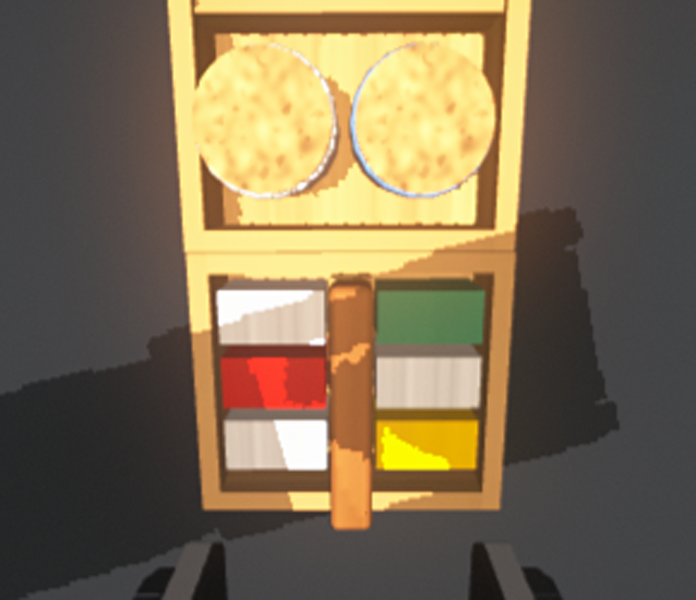

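The caddy butts against the rack's end with no visible gap (joint line at row 252 of the crop), and its sides line up with the rack's at columns 188 and 516, with 0.3 mm measured offset. The gripper is clear, so I'm handing in.

```bash
python3 -c "
from plant import ctrl
print(ctrl.finish_job())"
```

```text
the job is handed in; nothing more can be done
None
```

The caddy stands upright on the counter against the rack's right-hand end, with no visible gap and its front and back within about 0.3 mm of the rack's; the gripper let go and the job was handed in at about 12 s.

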